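# Pack the full bottles by feel and stamp the docket

### The job

Some of the juice bottles on the packing table are full and some are empty, and they look alike: feel by lifting which is which, and stand the full ones in the sliding packing tray and the empties in the returns crate. Then slide the tray until the cross on its docket is under the stamp's tip and press the stamp's cap down briefly.

Things in the scene. Friction and masses are not known exactly. Their poses are not given: they have to be found in the camera images.
- bottle_1: (None if absent): closed dark juice bottle, red cap, all look alike. Body 70 mm across up to 80 mm high, then shoulder, 30 mm neck, cap 40 mm across from 110 to 135 mm; grip the cap from above, pads 122 mm above the bottom. Origin: centre of the underside, z up. Stands loose on the table at the start. Full it weighs 570-670 g, empty 250-290 g; neither looks nor name tell which
- bottle_2: (None if absent): closed dark juice bottle, red cap, all look alike. Body 70 mm across up to 80 mm high, then shoulder, 30 mm neck, cap 40 mm across from 110 to 135 mm; grip the cap from above, pads 122 mm above the bottom. Origin: centre of the underside, z up. Stands loose on the table at the start. Full it weighs 570-670 g, empty 250-290 g; neither looks nor name tell which
- bottle_3: (None if absent): closed dark juice bottle, red cap, all look alike. Body 70 mm across up to 80 mm high, then shoulder, 30 mm neck, cap 40 mm across from 110 to 135 mm; grip the cap from above, pads 122 mm above the bottom. Origin: centre of the underside, z up. Stands loose on the table at the start. Full it weighs 570-670 g, empty 250-290 g; neither looks nor name tell which
- bottle_4: (None if absent): closed dark juice bottle, red cap, all look alike. Body 70 mm across up to 80 mm high, then shoulder, 30 mm neck, cap 40 mm across from 110 to 135 mm; grip the cap from above, pads 122 mm above the bottom. Origin: centre of the underside, z up. Stands loose on the table at the start. Full it weighs 570-670 g, empty 250-290 g; neither looks nor name tell which
- bottle_5: (None if absent): closed dark juice bottle, red cap, all look alike. Body 70 mm across up to 80 mm high, then shoulder, 30 mm neck, cap 40 mm across from 110 to 135 mm; grip the cap from above, pads 122 mm above the bottom. Origin: centre of the underside, z up. Stands loose on the table at the start. Full it weighs 570-670 g, empty 250-290 g; neither looks nor name tell which
- bottle_6: (None if absent): closed dark juice bottle, red cap, all look alike. Body 70 mm across up to 80 mm high, then shoulder, 30 mm neck, cap 40 mm across from 110 to 135 mm; grip the cap from above, pads 122 mm above the bottom. Origin: centre of the underside, z up. Stands loose on the table at the start. Full it weighs 570-670 g, empty 250-290 g; neither looks nor name tell which
- track: fixed aluminium track, 100 x 550 mm, 15 mm high, on the table under the packing tray; origin at table height below the tray's middle line; its y axis is the sliding direction
- tray: plywood packing tray, slides in the track along its own y only (3 N drag, 210 mm between stops, stays where left). Outer 112 x 282 mm (x, y), walls 6 mm, rim 46 mm above its origin; room for three bottles in a row along y, 85 mm apart. Origin under the box's centre, 15 mm above the table. Ledge with paper docket on its +x side, brass handle beyond its -y end
- tray_floor (a point): centre of the tray's inner floor, 21 mm above the table; axes as the tray's
- tray_handle (a point): middle of the brass handle bar of the tray: bar 14 mm thick, along the tray's x, 54 mm free between its two posts, 115 mm above the table; pinch it from above with the fingers closing along the tray's y
- docket_mark (a point): centre of the black cross on the white paper docket on the tray's ledge, 36 mm above the table; it lies 92 mm in +x from the tray's middle and slides with the tray
- stamp: grey date stamp, fixed to the table on the far side of the track, 144 mm high, its arm reaching over the tray's ledge; origin on the table exactly below its tip
- stamp_tip (a point): point of the stamp's thin tip at rest, 50 mm above the table, pointing down; the cross must be brought under it
- plunger (a joint): travel of the stamp's sprung cap: 0 = up, 0.014 m = fully down; the spring takes 2.4 N to start, 6.6 N at 7 mm and 10.8 N at the bottom
- plunger_top (a point): centre of the top of the stamp's round black cap, 38 mm across, 144 mm above the table when up; press it straight down
- crate: fixed open wooden returns crate, outer 192 x 192 mm, walls 6 mm, rim 50 mm above the table, inside 180 x 180 mm (room for four bottles, two by two, 88 mm apart); origin under its centre, axes along its sides
- crate_floor (a point): centre of the crate's inner floor, 6 mm above the table
- cup: bystander: white mug 80 mm across, 65 mm high; origin at its underside. Leave alone
- label_roll: bystander: roll of paper labels, 90 mm across, 55 mm high, origin at its underside. Leave alone
- order_box: bystander: cardboard box 140 x 100 x 60 mm, origin at its underside. Leave alone

How it is judged:
By the outcome, as a careful person would: the job done as asked, in the order asked, and still so for the second after the job is handed in, with the robot touching nothing.
Of bottle_1, bottle_2, bottle_3, bottle_4, bottle_5, bottle_6 only 4 to 6 are there at a start; the rules pass over those that are not, and their reading is None.
At some moment in a run one of bottle_1, bottle_2, bottle_3, bottle_4, bottle_5, bottle_6 may be knocked a few centimetres aside while the robot is not near it.
It also fails if it takes over 210 s, if anything falls off the work surface, if the arm or the gripper's body presses on something with over 40 N, if the wrist force passes 120 N, or if a joint passes its speed limit or range.

### The arm

A 7-joint arm with a two-finger parallel gripper is mounted at the origin on the work surface. World frame = base frame: x ahead of the robot, y to its left, z up, the work surface at z = 0. Lengths are in m, angles in rad, forces in N, time in s.
With the tool pointing down it reaches from about 0.35 to 0.9 m from the base axis. Payload 8.1 kg.
Tool frame: the origin (TCP) lies on the centre line of the jaws, within the pads' length; the fingertips stand 11 mm ahead of it and the grasp point (between the pads) lies 8 mm behind it (arm.nose_length is the distance from the TCP to the fingertips, in m); z points along the fingers, y is the line along which they close (so a half turn about z gives the same grasp; the last joint's range is limited). The gripper opens to 92 mm and grips with 3 to 60 N. Pads are 19 mm wide; open, the fingers measure 130 mm over their backs; the gripper's body (75 mm by 190 mm) begins 47 mm behind the grasp point.
Start: joints at [-1.443, 0.434, 0.025, 1.573, -0.012, 1.134, -0.075], TCP at [0.143, 0.608, 0.238] pointing down, gripper open.
Joint ranges: [-2.62, 2.62], [-0.44, 2.09], [-1.27, 1.32], [0.08, 2.57], [-1.32, 4.46], [0.12, 2], [-2.74, 2.74]. Speed limits (rad/s): [2.22, 2.22, 3.01, 3.01, 3.14, 3.14, 3.14].

### API

Orientations are given as a rotation vector (axis times angle).
In Python, from cell import arm gives the robot as it stands.
- The arm moves only by the tool jog_arm, never from a script. Its argument "moves" is a list of rows, each a list of 4 numbers: the shift along the tool's x, y, z in m, then the turn about the tool's z in rad. In form: [[tx, ty, tz, spin], ...]. A call has 1 to 20 rows; each row is the pose to reach, as a shift and turn from the pose commanded when the call began, along the tool's axes at that moment; what a row does not reach only later rows make up. A row lasts 1/8 s, in which the tool goes at most 62.5 mm and 10.7 degrees, less where a joint would pass 70% of its speed; a pose out of reach is approached as far as the arm can. A call with a gripper value outside its range is refused whole. "hand" is the finger opening in m, from 0 to 0.0918, set as the call begins (left out, the last holds). The fingers move at their own pace and stop on an object; "newtons" is the grip in N (left out, the last holds). Time passes only in rows, so rows that repeat a pose let the fingers close. It gives the time, the measured TCP pose, the force, the opening and the grip force at its end, in the units of the state.
- arm.observe(): the state, without advancing time (a new reading comes with each control period).
- arm.get_image(name): name is "side" or "top"; returns a dict with "color" (384x512x3 uint8, red, green, blue), "z_map" (384x512 float32, m along the optical axis (not along the pixel's ray), 0 where there is no reading), "fx", "fy", "cx", "cy" (pixels), "k1" (the pictures are not rectified: a ray, as slopes to the right and down, at radius r is drawn at 1 + k1 r^2 times it, then the intrinsics apply), "rvec" (rotation vector, rad) and "tvec" (3), from world to camera coordinates, as OpenCV has them. Camera axes: x right, y down, z forward; pixel columns grow to the right and rows downward; lengths in m; the calibration is good to about 2 mm. A picture is of the moment at which its call begins.
- arm.sign_off(): hands the job in; it is judged then, once.
The state is a dict: "clock": time; "joints": joint angles; "dq": joint speeds; "joint_efforts": joint torques, N m; "position": TCP position; "ee_rot": TCP orientation; "force": force on the tool from outside, world axes, zero at the start; "ft_torque": the same for the moment, N m; "width": opening from 0.0 (shut) to 1.0 (fully open); "gripper_force": force on a finger pad.
Only numpy, scipy, OpenCV 4.12 (cv2) and the standard library are available. Lean on these libraries where they do the work, as an engineer would, in place of code of your own. Each camera call takes 0.05 s, during which the arm holds its last target. There are 200 camera calls.

## Working session

There is one attempt and no reset: what is moved stays moved. The work goes in short steps, Python scripts to look and compute and a tool call to move; the robot and the scene stay as the last step left them, time stands still between calls to the robot, and variables do not carry over. Pictures are saved under pics/ and viewed, at most 14 in all, crops included, and the job is handed in when it is done.

Besides the shell and the picture viewer there is one more tool, called after "Call:" as name(argument=value, ...) on one line, values as JSON. jog_arm: Moves the arm, as the interface text tells. Its arguments: {"type":"object","properties":{"moves":{"type":"array"},"hand":{"type":"number"},"newtons":{"type":"number"}},"required":["moves"]}

```bash
ls; mkdir -p pics; cat > h.py <<'E'
import numpy as np, cv2
from scipy.spatial.transform import Rotation as R
from cell import arm
def cloud(im):
    h,w=im["z_map"].shape; K=np.array([[im["fx"],0,im["cx"]],[0,im["fy"],im["cy"]],[0,0,1.]])
    u,v=np.meshgrid(np.arange(w),np.arange(h))
    xd=(u-im["cx"])/im["fx"]; yd=(v-im["cy"])/im["fy"]; x,y=xd.copy(),yd.copy()
    for _ in range(10):
        s=1+im["k1"]*(x*x+y*y); x,y=xd/s,yd/s
    z=im["z_map"]; p=np.stack([x*z,y*z,z],-1)
    Rm=R.from_rotvec(np.ravel(im["rvec"])).as_matrix()
    P=(p-np.ravel(im["tvec"]))@Rm; P[z==0]=np.nan
    return P
def save(im,n): cv2.imwrite("pics/"+n,im["color"][:,:,::-1])
def caps(im,P):
    c=im["color"].astype(int); m=(c[...,0]>110)&(c[...,1]<80)&(c[...,2]<80)&(P[...,2]>0.1)
    n,l,st,ce=cv2.connectedComponentsWithStats(m.astype(np.uint8))
    out=[]
    for i in range(1,n):
        if st[i,4]<15: continue
        q=P[l==i]; top=q[q[:,2]>np.nanmax(q[:,2])-0.012]
        out.append((ce[i].round(),st[i,4],np.median(q[:,2]).round(3),np.nanmax(q[:,2]).round(3),((top.min(0)+top.max(0))/2)[:2].round(4),np.ptp(top,axis=0)[:2].round(3)))
    return out
E
python3 - <<'E'
from h import *
s=arm.observe(); print({k:np.round(v,3) for k,v in s.items()})
for n in("top","side"):
    im=arm.get_image(n); P=cloud(im); save(im,n+"0.png"); np.save(n+"0.npy",P); 
    print(n,im["fx"],im["k1"],np.round(im["tvec"],2),np.round(im["rvec"],2))
    for o in caps(im,P): print(*o)
E
```

```text
pics
{'clock': np.float64(0.0), 'joints': array([-1.443,  0.435,  0.025,  1.574, -0.012,  1.134, -0.075]), 'dq': array([ 0.002,  0.001,  0.001, -0.001,  0.   ,  0.002,  0.   ]), 'joint_efforts': array([ 0.0000e+00, -6.6785e+01,  9.8500e-01, -3.1447e+01, -6.1000e-02,
        4.3000e-02,  0.0000e+00]), 'position': array([0.143, 0.608, 0.237]), 'ee_rot': array([-3.620e-01, -3.121e+00,  2.000e-03]), 'force': array([-0.816, -0.448,  0.139]), 'ft_torque': array([ 0.007, -0.04 ,  0.022]), 'gripper_force': np.float64(0.0), 'width': np.float64(0.999)}
top 429.30707020148037 0.0009296834996748182 [-0.09  0.59  1.37] [ 2.16 -2.1   0.23]
[189. 225.] 138 0.134 0.142 [0.4653 0.1343] [0.038 0.037]
[273. 225.] 132 0.134 0.14 [ 0.4727 -0.1248] [0.038 0.038]
[215. 228.] 135 0.134 0.142 [0.4585 0.0541] [0.038 0.037]
[245. 230.] 133 0.134 0.144 [ 0.4546 -0.0369] [0.037 0.034]
[298. 229.] 129 0.135 0.14 [ 0.4608 -0.2023] [0.035 0.038]
[327. 235.] 135 0.134 0.142 [ 0.4463 -0.2925] [0.037 0.037]
side 357.0056127196286 -0.040403685511223295 [-0.54  0.15  0.93] [ 2.13 -0.29  0.17]
[213. 175.] 313 0.13 0.138 [0.4625 0.0907] [0.047 0.115]
[219. 198.] 205 0.132 0.137 [ 0.4554 -0.0385] [0.039 0.037]
[232. 217.] 251 0.133 0.137 [ 0.4724 -0.127 ] [0.038 0.038]
[235. 237.] 287 0.133 0.137 [ 0.4614 -0.2042] [0.038 0.038]
[237. 265.] 358 0.134 0.137 [ 0.4454 -0.2927] [0.039 0.04 ]
```

```bash
ls pics
```

```text
side0.png
top0.png
```

View pics/top0.png

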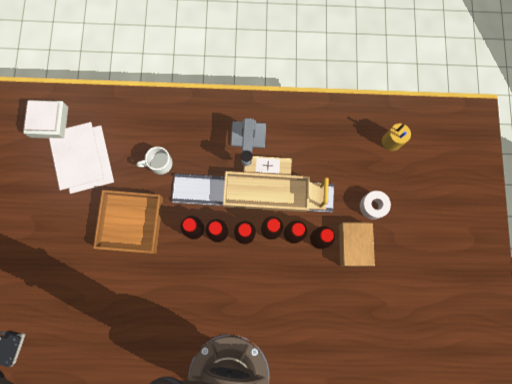

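View pics/side0.png

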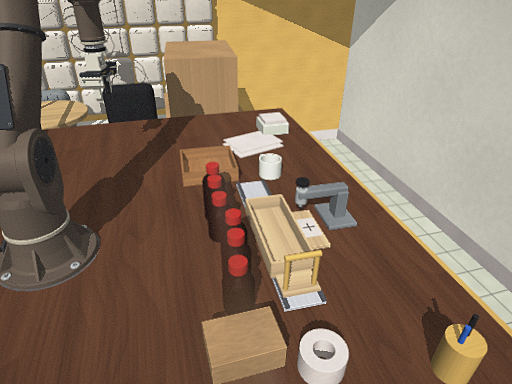

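The top view shows six bottles in a row along y (x≈0.46), the crate at left (128,222), the tray beyond the bottles (267,190) with its handle to the right (326,192), the docket cross at (268,165) and the stamp cap at (246,157). The side view agrees. Next I'll measure the fixtures.

```bash
python3 - <<'E'
from h import *
T=np.load("top0.npy"); S=np.load("side0.npy")
col=cv2.imread("pics/top0.png").astype(int)[:,:,::-1]
vv,uu=np.mgrid[:384,:512]
def rect(P,m,n):
    q=P[m&np.isfinite(P[...,2])][:,:2]
    r=cv2.minAreaRect((q*1000).astype(np.float32)); print(n,len(q),np.round(r[0],1),np.round(r[1],1),round(r[2],2))
z=T[...,2]
box=lambda a,b,c,d:(uu>=a)&(uu<=b)&(vv>=c)&(vv<=d)
rect(T,box(85,170,180,260)&(z>.035)&(z<.06),"crate rim")
rect(T,box(220,312,165,215)&(z>.05)&(z<.07),"tray rim")
rect(T,box(165,225,168,212)&(z>.008)&(z<.03),"track L")
rect(T,box(312,338,172,212)&(z>.09)&(z<.13),"handle")
m=box(240,252,145,168)&(z>.13)&(z<.155)&(col.sum(2)<200); q=T[m]; print("cap",len(q),(q.min(0)+q.max(0))/2*1000,np.ptp(q,axis=0),np.median(q,axis=0)*1000)
d=box(255,282,155,172)&(z>.025)&(z<.05)
rect(T,d&(col.min(2)>180),"paper")
m=d&(col.sum(2)<330); print("cross px",np.argwhere(m).mean(0),"xyz",T[m].mean(0)*1000,m.sum())
# side
cs=cv2.imread("pics/side0.png").astype(int)[:,:,::-1]; zs=S[...,2]
X,Y=S[...,0],S[...,1]
m=(np.abs(X-.7)<.12)&(np.abs(Y+.04)<.15)&(zs>.132)&(zs<.16)&(cs.sum(2)<150); q=S[m]; print("side cap",len(q),(q.min(0)+q.max(0))/2*1000,np.ptp(q,axis=0),np.median(q,axis=0)*1000)
m=(X>.6)&(X<.78)&(zs>.025)&(zs<.05)&(np.abs(Y+.11)<.1)
pw=m&(cs.min(2)>170); rect(S,pw,"side paper")
rect(S,(X>.5)&(X<.7)&(zs>.09)&(zs<.13)&(Y<-.2)&(Y>-.4)&(cs[...,0]-cs[...,2]>60),"side handle")
rect(S,(X>.5)&(X<.68)&(zs>.052)&(zs<.07)&(Y<.05)&(Y>-.3)&(cs[...,0]-cs[...,2]>40),"side rim")
im=cv2.imread("pics/top0.png")[130:220,160:345]; cv2.imwrite("pics/c0.png",cv2.resize(im,None,fx=4.3,fy=4.3,interpolation=cv2.INTER_CUBIC))
E
```

```text
crate rim 600 [480.6 346.9] [195.2 192.5] 87.15
tray rim 514 [ 594.7 -105.6] [282.1 113.9] 88.26
track L 1104 [600.3 137.1] [213.4 134.3] 86.33
handle 116 [ 589.  -292.4] [13.5 80.9] 88.54
cap 92 [689.94546901 -35.87299689 140.48917318] [0.0329251  0.03486704 0.01537033] [690.03370824 -34.32365794 142.85012372]
paper 326 [ 690.2 -108.2] [80.  53.6] 89.85
cross px [nan nan] xyz [nan nan nan] 0
side cap 102 [686.471753   -38.6940358  138.90292574] [0.03286648 0.03151937 0.01361206] [685.60085985 -45.19555916 143.16400371]
side paper 311 [ 689.2 -113.6] [151.4  53.2] 88.8
side handle 317 [ 588.8 -294.5] [11.8 82.9] 87.52
side rim 704 [ 594.  -131.6] [336.4 113. ] 88.1<stdin>:17: RuntimeWarning: Mean of empty slice.
  ret = um.true_divide(
```

View pics/c0.png

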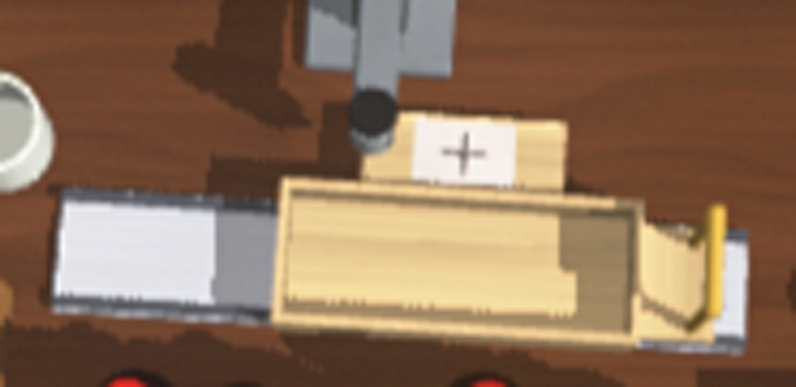

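The crop shows the cross at about (268,165) in the full picture, the stamp cap at (246,156) and the tray yawed about -1.7°. The tray centre is (0.595,-0.106), and the handle, rim and paper measurements agree with it. I'm moving above the first bottle.

Call:
jog_arm(moves=[[-0.04,-0.035,0,0.1],[-0.08,-0.075,0,0.24],[-0.13,-0.12,0,0.4],[-0.18,-0.165,0,0.56],[-0.23,-0.21,0,0.72],[-0.28,-0.257,0,0.88],[-0.33,-0.303,0,1.04],[-0.38,-0.35,0,1.2],[-0.41,-0.375,0,1.3],[-0.422,-0.387,0,1.34],[-0.422,-0.387,0,1.34],[-0.422,-0.387,0,1.34]], hand=0.06, newtons=30)

```text
clock: 1.6
position: [0.4646, 0.136, 0.2374]
ee_rot: [-2.219, -2.222, 0.001]
force: [-0.5, 0.3, 0.4]
width: 0.652
gripper_force: 0.0
```

```bash
cat > st.py <<'E'
from h import *
s=arm.observe(); M=R.from_rotvec(s["ee_rot"]).as_matrix()
print("t",round(float(s["clock"]),2),"pos",np.round(s["position"],4),"x",M[:,0].round(3),"y",M[:,1].round(3),"j",np.round(s["joints"],2),"F",np.round(s["force"],2),"w",round(float(s["width"])*.0918,4))
im=arm.get_image("top")
for o in caps(im,cloud(im)): print(*o)
E
python3 st.py
```

```text
t 1.6 pos [0.4646 0.136  0.2374] x [-0.001  1.     0.   ] y [ 1.     0.001 -0.001] j [-0.83  0.21  0.53  1.94 -0.12  1.03 -0.25] F [-0.47  0.25  0.45] w 0.0598
[193. 225.] 41 0.134 0.312 [0.4343 0.1049] [0.002 0.   ]
[273. 225.] 133 0.134 0.141 [ 0.4726 -0.1247] [0.038 0.038]
[215. 228.] 137 0.134 0.142 [0.4584 0.0539] [0.038 0.037]
[245. 230.] 131 0.135 0.143 [ 0.4546 -0.0369] [0.037 0.034]
[298. 230.] 129 0.134 0.144 [ 0.4608 -0.2021] [0.034 0.038]
[327. 235.] 136 0.134 0.141 [ 0.4463 -0.292 ] [0.037 0.039]
```

Call:
jog_arm(moves=[[-0.001,0,0.04,0],[-0.001,0,0.08,0],[-0.001,0,0.11,0],[-0.001,0,0.123,0],[-0.001,0,0.123,0]])

```text
clock: 2.28
position: [0.4647, 0.1347, 0.1145]
ee_rot: [-2.22, -2.222, 0.002]
force: [0.3, 0.2, -1.2]
width: 0.656
gripper_force: 0.0
```

Call:
jog_arm(moves=[[0,0,0,0],[0,0,0,0],[0,0,0,0],[0,0,0,0],[0,0,-0.02,0],[0,0,-0.06,0],[0,0,-0.11,0],[0,0,-0.16,0],[0,0,-0.18,0],[0,0,-0.18,0],[0,0,-0.18,0],[0,0,-0.18,0]], hand=0.03, newtons=30)

```text
clock: 3.78
position: [0.4643, 0.1338, 0.2932]
ee_rot: [-2.221, -2.221, 0.005]
force: [0.1, 0.6, -5.6]
width: 0.426
gripper_force: 30.0
```

```bash
python3 st.py
```

```text
t 3.77 pos [0.4643 0.1338 0.2932] x [ 0.     1.    -0.001] y [ 1.    -0.    -0.003] j [-0.86  0.16  0.55  1.85 -0.09  1.16 -0.28] F [ 0.08  0.59 -5.57] w 0.0391
[273. 225.] 133 0.134 0.141 [ 0.4726 -0.1248] [0.038 0.038]
[215. 228.] 136 0.134 0.141 [0.4581 0.054 ] [0.037 0.037]
[245. 230.] 128 0.135 0.142 [ 0.4547 -0.0369] [0.038 0.034]
[298. 229.] 132 0.134 0.141 [ 0.4609 -0.202 ] [0.035 0.037]
[327. 235.] 134 0.134 0.141 [ 0.4462 -0.2923] [0.037 0.039]
```

Bottle A is full, at 5.6 N, so it goes in the tray's +y slot.

Call:
jog_arm(moves=[[-0.02,0.017,0,0],[-0.055,0.05,0,0],[-0.095,0.085,0,0],[-0.13,0.115,0,0],[-0.15,0.13,0,0],[-0.1545,0.133,0,0.01],[-0.1545,0.133,0,0.03],[-0.1545,0.133,0.03,0.03],[-0.1545,0.133,0.07,0.03],[-0.1545,0.133,0.11,0.03],[-0.1545,0.133,0.14,0.03],[-0.1545,0.133,0.15,0.03],[-0.1545,0.133,0.156,0.03],[-0.1545,0.133,0.156,0.03]])

```text
clock: 5.58
position: [0.5987, -0.0201, 0.1395]
ee_rot: [2.254, 2.188, 0.002]
force: [-1.1, 0.4, -4.4]
width: 0.428
gripper_force: 30.0
```

```bash
python3 st.py|head -1
```

```text
t 5.58 pos [ 0.5987 -0.0201  0.1395] x [0.03 1.   0.  ] y [ 1.    -0.03   0.001] j [-0.44  0.53  0.57  1.79 -0.35  0.92  0.25] F [-1.11  0.36 -4.43] w 0.0393
```

Call:
jog_arm(moves=[[0,0,0.003,0],[0,0,0.003,0],[0,0,0.003,0]])

```text
clock: 6.0
position: [0.5991, -0.0205, 0.1366]
ee_rot: [2.254, 2.187, 0.003]
force: [0.4, 1.1, 3.2]
width: 0.43
gripper_force: 30.0
```

Call:
jog_arm(moves=[[0,0,0,0],[0,0,0,0],[0,0,-0.03,0],[0,0,-0.08,0],[0,0,-0.1,-0.03],[0,0,-0.1,-0.03]], hand=0.06)

```text
clock: 6.75
position: [0.599, -0.0205, 0.2372]
ee_rot: [2.22, 2.22, 0.004]
force: [0.2, 0.7, -0.3]
width: 0.654
gripper_force: 0.0
```

```bash
python3 st.py
```

```text
t 6.75 pos [ 0.599  -0.0205  0.2372] x [0.    1.    0.001] y [ 1.    -0.     0.003] j [-0.48  0.43  0.62  1.68 -0.27  1.12  0.21] F [ 0.21  0.74 -0.27] w 0.0601
[273. 225.] 132 0.134 0.14 [ 0.4724 -0.1246] [0.038 0.038]
[298. 229.] 132 0.135 0.141 [ 0.4609 -0.202 ] [0.035 0.038]
[244. 230.] 132 0.134 0.696 [ 0.4027 -0.0268] [0.001 0.   ]
[327. 235.] 137 0.134 0.141 [ 0.4464 -0.2919] [0.038 0.038]
```

Call:
jog_arm(moves=[[0.035,-0.06,0,0],[0.06,-0.11,0,0],[0.0745,-0.141,0,0],[0.0745,-0.141,0,0],[0.0745,-0.141,0.05,0],[0.0745,-0.141,0.1,0],[0.0745,-0.141,0.12,0],[0.0745,-0.141,0.123,0],[0.0745,-0.141,0.123,0]])

```text
clock: 7.92
position: [0.4579, 0.0536, 0.1129]
ee_rot: [2.222, 2.22, -0.0]
force: [0.3, 0.4, 0.3]
width: 0.656
gripper_force: 0.0
```

Call:
jog_arm(moves=[[0,0,0,0],[0,0,0,0],[0,0,0,0],[0,0,-0.02,0],[0,0,-0.06,0],[0,0,-0.11,0],[0,0,-0.16,0],[0,0,-0.18,0],[0,0,-0.18,0],[0,0,-0.18,0],[0,0,-0.18,0]], hand=0.03)

```text
clock: 9.3
position: [0.4565, 0.054, 0.2915]
ee_rot: [-2.221, -2.221, 0.004]
force: [-0.5, -0.0, -2.2]
width: 0.428
gripper_force: 30.0
```

```bash
python3 st.py
```

```text
t 9.3 pos [0.4565 0.054  0.2915] x [ 0.     1.    -0.001] y [ 1.    -0.    -0.002] j [-0.82  0.11  0.66  1.91 -0.07  1.15 -0.13] F [-0.47 -0.   -2.24] w 0.0393
[240. 183.] 148 0.155 0.161 [ 0.5985 -0.0215] [0.039 0.037]
[273. 225.] 133 0.134 0.141 [ 0.4724 -0.1247] [0.038 0.037]
[245. 230.] 130 0.134 0.14 [ 0.4548 -0.0369] [0.038 0.034]
[298. 230.] 130 0.134 0.141 [ 0.4609 -0.2021] [0.035 0.037]
[327. 235.] 139 0.134 0.144 [ 0.4461 -0.2922] [0.037 0.038]
```

Bottle B is empty, at 2.2 N, so it goes in the crate's far (+x,+y) slot.

Call:
jog_arm(moves=[[0.02,0.004,0,0],[0.06,0.012,0,0],[0.105,0.022,0,0],[0.15,0.031,0,0],[0.2,0.042,0,0],[0.25,0.052,0,0],[0.29,0.06,0,0],[0.32,0.067,0,0],[0.335,0.07,0,0],[0.335,0.07,0,0],[0.335,0.07,0.03,0],[0.335,0.07,0.07,0],[0.335,0.07,0.11,0],[0.335,0.07,0.145,0],[0.335,0.07,0.162,0],[0.335,0.07,0.17,0],[0.335,0.07,0.173,0],[0.335,0.07,0.173,0]])

```text
clock: 11.6
position: [0.5278, 0.3894, 0.1207]
ee_rot: [2.222, 2.221, 0.002]
force: [0.2, 0.8, -2.9]
width: 0.434
gripper_force: 30.0
```

Call:
jog_arm(moves=[[0,0,0.001,0],[0,0,0.001,0]])

```text
clock: 11.85
position: [0.5277, 0.3894, 0.1195]
ee_rot: [2.221, 2.221, 0.002]
force: [0.5, -0.4, 0.1]
width: 0.428
gripper_force: 30.0
```

Call:
jog_arm(moves=[[0,0,0,0],[0,0,0,0],[0,0,-0.03,0],[0,0,-0.08,0],[0,0,-0.118,0],[-0.04,-0.007,-0.118,0],[-0.1,-0.017,-0.118,0],[-0.15,-0.026,-0.118,0],[-0.2,-0.034,-0.118,0],[-0.25,-0.043,-0.118,0],[-0.28,-0.048,-0.118,0],[-0.3,-0.05,-0.118,0]], hand=0.06)

```text
clock: 13.35
position: [0.477, 0.0877, 0.2371]
ee_rot: [-2.223, -2.22, -0.001]
force: [0.4, 0.6, 0.3]
width: 0.652
gripper_force: 0.0
```

```bash
python3 st.py
```

```text
t 13.35 pos [0.477  0.0877 0.2371] x [0.002 1.    0.001] y [ 1.    -0.002  0.   ] j [-0.79  0.22  0.61  1.94 -0.15  1.02 -0.12] F [0.38 0.56 0.33] w 0.0598
[241. 183.] 145 0.155 0.161 [ 0.5981 -0.0215] [0.039 0.037]
[108. 203.] 155 0.14 0.147 [0.5286 0.3882] [0.038 0.039]
[273. 225.] 133 0.134 0.14 [ 0.4726 -0.1246] [0.038 0.037]
[245. 230.] 132 0.135 0.141 [ 0.4549 -0.0369] [0.038 0.034]
[298. 229.] 131 0.134 0.142 [ 0.4608 -0.2021] [0.035 0.037]
[327. 235.] 136 0.134 0.144 [ 0.4462 -0.2919] [0.037 0.038]
```

Call:
jog_arm(moves=[[-0.05,-0.01,0,0],[-0.1,-0.018,0,0],[-0.1255,-0.022,0,0],[-0.1255,-0.022,0,0],[-0.1255,-0.022,0.05,0],[-0.1255,-0.022,0.1,0],[-0.1255,-0.022,0.12,0],[-0.1255,-0.022,0.123,0],[-0.1255,-0.022,0.123,0]])

```text
clock: 14.52
position: [0.456, -0.0356, 0.1142]
ee_rot: [2.22, 2.222, 0.001]
force: [-1.0, -0.1, 0.1]
width: 0.656
gripper_force: 0.0
```

Call:
jog_arm(moves=[[0,0,0,0],[0,0,0,0],[0,0,0,0],[0,0,-0.02,0],[0,0,-0.06,0],[0,0,-0.11,0],[0,0,-0.16,0],[0,0,-0.18,0],[0,0,-0.18,0],[0,0,-0.18,0],[0,0,-0.18,0]], hand=0.03)

```text
clock: 15.9
position: [0.4543, -0.0364, 0.2924]
ee_rot: [-2.221, -2.22, 0.004]
force: [0.8, 0.3, -5.6]
width: 0.431
gripper_force: 30.0
```

```bash
python3 st.py
```

```text
t 15.9 pos [ 0.4543 -0.0364  0.2924] x [ 0.     1.    -0.001] y [ 1.    -0.    -0.003] j [-0.68  0.1   0.72  1.92 -0.07  1.15  0.07] F [ 0.78  0.26 -5.57] w 0.0395
[108. 203.] 155 0.14 0.147 [0.5276 0.3886] [0.04  0.038]
[274. 225.] 119 0.134 0.671 [ 0.4173 -0.0842] [0.01  0.002]
[298. 229.] 131 0.135 0.14 [ 0.4609 -0.2024] [0.035 0.038]
[327. 235.] 136 0.134 0.141 [ 0.4464 -0.2924] [0.037 0.039]
```

Bottle C is full, so it goes in the tray's middle slot.

Call:
jog_arm(moves=[[-0.008,0.017,0,0],[-0.025,0.05,0,0],[-0.042,0.085,0,0],[-0.057,0.115,0,0],[-0.066,0.134,0,0],[-0.069,0.14,0,0.01],[-0.069,0.14,0,0.03],[-0.069,0.14,0.03,0.03],[-0.069,0.14,0.07,0.03],[-0.069,0.14,0.11,0.03],[-0.069,0.14,0.14,0.03],[-0.069,0.14,0.15,0.03],[-0.069,0.14,0.156,0.03],[-0.069,0.14,0.157,0.03],[-0.069,0.14,0.157,0.03]])

```text
clock: 17.82
position: [0.5958, -0.1055, 0.1377]
ee_rot: [2.254, 2.187, 0.002]
force: [0.8, 0.4, -6.3]
width: 0.429
gripper_force: 30.0
```

Call:
jog_arm(moves=[[0,0,0.002,0],[0,0,0.002,0]])

```text
clock: 18.08
position: [0.5958, -0.1056, 0.1354]
ee_rot: [2.254, 2.187, 0.002]
force: [0.1, 0.3, -1.2]
width: 0.43
gripper_force: 30.0
```

Call:
jog_arm(moves=[[0,0,0,0],[0,0,0,0],[0,0,-0.03,0],[0,0,-0.08,0],[0,0,-0.1,-0.03],[0,0,-0.1,-0.03]], hand=0.06)

```text
clock: 18.82
position: [0.5962, -0.1058, 0.2365]
ee_rot: [2.22, 2.219, 0.004]
force: [0.1, -0.2, -0.3]
width: 0.651
gripper_force: 0.0
```

```bash
python3 st.py
```

```text
t 18.82 pos [ 0.5962 -0.1058  0.2365] x [ 0.  1. -0.] y [ 1.    -0.     0.004] j [-0.4   0.46  0.72  1.67 -0.33  1.13  0.41] F [ 0.08 -0.19 -0.28] w 0.0597
[108. 203.] 155 0.14 0.147 [0.5282 0.3889] [0.038 0.039]
[273. 225.] 134 0.135 0.682 [ 0.4135 -0.0788] [0. 0.]
[298. 229.] 131 0.134 0.14 [ 0.4609 -0.2024] [0.035 0.038]
[327. 235.] 136 0.134 0.141 [ 0.4464 -0.2923] [0.037 0.038]
```

Call:
jog_arm(moves=[[-0.008,-0.05,0,0],[-0.015,-0.1,0,0],[-0.019,-0.1235,0,0],[-0.019,-0.1235,0,0],[-0.019,-0.1235,0.05,0],[-0.019,-0.1235,0.1,0],[-0.019,-0.1235,0.12,0],[-0.019,-0.1235,0.1225,0],[-0.019,-0.1235,0.1225,0]])

```text
clock: 20.0
position: [0.4724, -0.1245, 0.1124]
ee_rot: [2.221, 2.221, -0.0]
force: [0.1, -1.0, 0.6]
width: 0.659
gripper_force: 0.0
```

Call:
jog_arm(moves=[[0,0,0,0],[0,0,0,0],[0,0,0,0],[0,0,-0.02,0],[0,0,-0.06,0],[0,0,-0.11,0],[0,0,-0.16,0],[0,0,-0.18,0],[0,0,-0.18,0],[0,0,-0.18,0],[0,0,-0.18,0]], hand=0.03)

```text
clock: 21.38
position: [0.4709, -0.1242, 0.2909]
ee_rot: [-2.22, -2.22, 0.003]
force: [-1.4, 0.0, -3.1]
width: 0.433
gripper_force: 30.0
```

```bash
python3 st.py
```

```text
t 21.38 pos [ 0.4709 -0.1242  0.2909] x [ 0.  1. -0.] y [ 1.    -0.    -0.002] j [-0.53  0.18  0.82  1.86 -0.15  1.16  0.33] F [-1.44  0.03 -3.13] w 0.0397
[241. 183.] 148 0.155 0.162 [ 0.5983 -0.0215] [0.038 0.037]
[263. 183.] 25 0.152 0.163 [ 0.6005 -0.0914] [0.02  0.009]
[108. 203.] 156 0.139 0.147 [0.5284 0.3881] [0.038 0.037]
[327. 235.] 135 0.134 0.141 [ 0.4462 -0.2922] [0.038 0.038]
```

Bottle D is empty, at 3.1 N, so it goes in the crate's (+x,-y) slot.

Call:
jog_arm(moves=[[0.02,0.002,0,0],[0.06,0.007,0,0],[0.11,0.013,0,0],[0.16,0.019,0,0],[0.21,0.025,0,0],[0.26,0.032,0,0],[0.31,0.038,0,0],[0.36,0.044,0,0],[0.4,0.049,0,0],[0.42,0.051,0,0],[0.425,0.0515,0,0],[0.425,0.0515,0,0],[0.425,0.0515,0.03,0],[0.425,0.0515,0.07,0],[0.425,0.0515,0.11,0],[0.425,0.0515,0.145,0],[0.425,0.0515,0.162,0],[0.425,0.0515,0.17,0],[0.425,0.0515,0.172,0],[0.425,0.0515,0.172,0]])

```text
clock: 23.92
position: [0.5239, 0.3009, 0.1212]
ee_rot: [2.221, 2.221, 0.003]
force: [-0.1, 0.2, -3.0]
width: 0.429
gripper_force: 30.0
```

Call:
jog_arm(moves=[[0,0,0.001,0],[0,0,0.001,0]])

```text
clock: 24.18
position: [0.5234, 0.3008, 0.1196]
ee_rot: [2.221, 2.222, 0.001]
force: [0.6, -0.3, -2.9]
width: 0.431
gripper_force: 30.0
```

Call:
jog_arm(moves=[[0,0,0.001,0],[0,0,0.0015,0]])

```text
clock: 24.42
position: [0.5238, 0.3009, 0.1187]
ee_rot: [2.222, 2.221, 0.002]
force: [-0.8, -0.5, 9.3]
width: 0.431
gripper_force: 30.0
```

Call:
jog_arm(moves=[[0,0,0,0],[0,0,0,0],[0,0,-0.03,0],[0,0,-0.08,0],[0,0,-0.118,0],[-0.04,-0.007,-0.118,0],[-0.1,-0.017,-0.118,0],[-0.15,-0.026,-0.118,0],[-0.2,-0.034,-0.118,0],[-0.25,-0.043,-0.118,0],[-0.3,-0.045,-0.118,0],[-0.34,-0.048,-0.118,0],[-0.35,-0.05,-0.118,0]], hand=0.06)

```text
clock: 26.05
position: [0.4728, -0.0522, 0.236]
ee_rot: [2.226, 2.216, 0.0]
force: [-0.3, -0.4, -0.5]
width: 0.655
gripper_force: 0.0
```

```bash
python3 st.py
```

```text
t 26.05 pos [ 0.4728 -0.0522  0.236 ] x [ 0.004  1.    -0.   ] y [ 1.    -0.004  0.001] j [-0.61  0.21  0.74  1.97 -0.17  1.02  0.2 ] F [-0.29 -0.42 -0.52] w 0.0601
[108. 203.] 153 0.14 0.149 [0.5281 0.3878] [0.038 0.038]
[137. 205.] 151 0.14 0.149 [0.5217 0.2989] [0.038 0.038]
[298. 230.] 130 0.134 0.142 [ 0.4607 -0.2023] [0.035 0.038]
[327. 235.] 136 0.135 0.142 [ 0.4462 -0.2918] [0.038 0.038]
```

Call:
jog_arm(moves=[[-0.05,-0.005,0,0],[-0.1,-0.01,0,0],[-0.14,-0.0125,0,0],[-0.151,-0.0125,0,0],[-0.151,-0.0125,0,0],[-0.151,-0.0125,0.05,0],[-0.151,-0.0125,0.1,0],[-0.151,-0.0125,0.12,0],[-0.151,-0.0125,0.122,0],[-0.151,-0.0125,0.122,0]])

```text
clock: 27.35
position: [0.4615, -0.1995, 0.1143]
ee_rot: [2.22, 2.223, 0.001]
force: [0.3, -0.3, 0.1]
width: 0.651
gripper_force: 0.0
```

Call:
jog_arm(moves=[[0,0,0,0],[0,0,0,0],[0,0,0,0],[0,0,-0.02,0],[0,0,-0.06,0],[0,0,-0.11,0],[0,0,-0.16,0],[0,0,-0.18,0],[0,0,-0.18,0],[0,0,-0.18,0],[0,0,-0.18,0]], hand=0.03)

```text
clock: 28.72
position: [0.46, -0.2, 0.2924]
ee_rot: [-2.22, -2.22, 0.002]
force: [-0.6, -0.1, -2.4]
width: 0.428
gripper_force: 30.0
```

```bash
python3 st.py
```

```text
t 28.73 pos [ 0.46   -0.2     0.2924] x [0. 1. 0.] y [ 1.    -0.    -0.002] j [-0.37  0.22  0.83  1.83 -0.17  1.17  0.52] F [-0.6  -0.11 -2.36] w 0.0393
[241. 182.] 123 0.156 0.164 [ 0.599  -0.0215] [0.035 0.037]
[268. 185.] 143 0.155 0.162 [ 0.5942 -0.1056] [0.039 0.037]
[108. 203.] 156 0.14 0.147 [0.5284 0.3878] [0.038 0.037]
[137. 205.] 151 0.14 0.148 [0.5219 0.2984] [0.038 0.037]
```

Bottle E is empty, so it goes in the crate's (-x,-y) slot.

Call:
jog_arm(moves=[[0.02,-0.001,0,0],[0.06,-0.003,0,0],[0.11,-0.006,0,0],[0.16,-0.008,0,0],[0.21,-0.01,0,0],[0.26,-0.013,0,0],[0.31,-0.016,0,0],[0.36,-0.018,0,0],[0.41,-0.021,0,0],[0.46,-0.024,0,0],[0.49,-0.025,0,0],[0.505,-0.026,0,0],[0.507,-0.026,0,0],[0.507,-0.026,0.03,0],[0.507,-0.026,0.07,0],[0.507,-0.026,0.11,0],[0.507,-0.026,0.145,0],[0.507,-0.026,0.162,0],[0.507,-0.026,0.17,0],[0.507,-0.026,0.17,0]])

```text
clock: 31.28
position: [0.4351, 0.3057, 0.1239]
ee_rot: [2.223, 2.22, -0.0]
force: [0.7, 0.7, -2.4]
width: 0.426
gripper_force: 30.0
```

Call:
jog_arm(moves=[[0,0,0.002,0],[0,0,0.0035,0],[0,0,0.0035,0]])

```text
clock: 31.65
position: [0.4348, 0.3068, 0.1205]
ee_rot: [-2.221, -2.221, -0.001]
force: [0.4, -0.1, -2.8]
width: 0.427
gripper_force: 30.0
```

Call:
jog_arm(moves=[[0,0,0.001,0],[0,0,0.0015,0]])

```text
clock: 31.9
position: [0.4355, 0.3071, 0.12]
ee_rot: [-2.222, -2.221, -0.003]
force: [0.1, -1.5, 13.3]
width: 0.428
gripper_force: 30.0
```

Call:
jog_arm(moves=[[0,0,0,0],[0,0,0,0],[0,0,-0.03,0],[0,0,-0.08,0],[0,0,-0.118,0],[-0.04,0,-0.118,0],[-0.1,0,-0.118,0],[-0.15,0,-0.118,0],[-0.2,0,-0.118,0],[-0.25,0,-0.118,0],[-0.3,0,-0.118,0],[-0.35,0.01,-0.118,0],[-0.4,0.01,-0.118,0],[-0.44,0.01,-0.118,0],[-0.45,0.01,-0.118,0]], hand=0.06)

```text
clock: 33.78
position: [0.4443, -0.146, 0.2369]
ee_rot: [2.226, 2.216, -0.0]
force: [-0.2, 0.2, -0.8]
width: 0.656
gripper_force: 0.0
```

```bash
python3 st.py
```

```text
t 33.77 pos [ 0.4443 -0.146   0.2369] x [ 0.004  1.    -0.001] y [ 1.    -0.004  0.   ] j [-0.44  0.2   0.77  1.99 -0.16  1.02  0.4 ] F [-0.22  0.21 -0.8 ] w 0.0602
[241. 182.] 134 0.155 0.162 [ 0.5995 -0.0201] [0.036 0.034]
[268. 185.] 144 0.155 0.162 [ 0.5943 -0.1055] [0.039 0.038]
[108. 203.] 156 0.14 0.146 [0.5282 0.3876] [0.039 0.039]
[137. 205.] 151 0.14 0.148 [0.5219 0.2983] [0.038 0.039]
[133. 234.] 158 0.14 0.149 [0.4354 0.3045] [0.037 0.037]
[327. 235.] 136 0.134 0.14 [ 0.4464 -0.2926] [0.038 0.038]
```

Call:
jog_arm(moves=[[-0.05,0,0,0],[-0.1,0,0,0],[-0.14,0,0,0],[-0.149,0.001,0,0],[-0.149,0.001,0,0],[-0.149,0.001,0.05,0],[-0.149,0.001,0.1,0],[-0.149,0.001,0.12,0],[-0.149,0.001,0.123,0],[-0.149,0.001,0.123,0]])

```text
clock: 35.08
position: [0.4465, -0.2914, 0.1144]
ee_rot: [2.22, 2.223, 0.001]
force: [0.6, -0.4, 0.3]
width: 0.655
gripper_force: 0.0
```

Call:
jog_arm(moves=[[0,0,0,0],[0,0,0,0],[0,0,0,0],[0,0,-0.02,0],[0,0,-0.06,0],[0,0,-0.11,0],[0,0,-0.16,0],[0,0,-0.18,0],[0,0,-0.18,0],[0,0,-0.18,0],[0,0,-0.18,0]], hand=0.03)

```text
clock: 36.45
position: [0.445, -0.2918, 0.2922]
ee_rot: [-2.22, -2.219, 0.002]
force: [0.2, -0.2, -6.7]
width: 0.429
gripper_force: 30.0
```

```bash
python3 st.py
```

```text
t 36.45 pos [ 0.445  -0.2918  0.2922] x [0.    1.    0.001] y [ 1.    -0.    -0.003] j [-0.16  0.29  0.84  1.76 -0.23  1.19  0.74] F [ 0.18 -0.23 -6.67] w 0.0393
[240. 182.] 123 0.155 0.161 [ 0.5991 -0.02  ] [0.036 0.035]
[268. 184.] 130 0.155 0.162 [ 0.5953 -0.1054] [0.036 0.037]
[108. 203.] 154 0.14 0.149 [0.5277 0.388 ] [0.037 0.037]
[137. 205.] 152 0.14 0.147 [0.5217 0.2989] [0.038 0.038]
[133. 234.] 158 0.14 0.147 [0.4339 0.3032] [0.039 0.039]
```

Bottle F is full, so it goes in the tray's -y slot.

Call:
jog_arm(moves=[[0.012,0.017,0,0],[0.035,0.05,0,0],[0.06,0.087,0,0],[0.083,0.12,0,0],[0.096,0.139,0,0],[0.101,0.146,0,0.01],[0.101,0.146,0,0.03],[0.101,0.146,0.03,0.03],[0.101,0.146,0.07,0.03],[0.101,0.146,0.11,0.03],[0.101,0.146,0.14,0.03],[0.101,0.146,0.15,0.03],[0.101,0.146,0.155,0.03],[0.101,0.146,0.155,0.03]])

```text
clock: 38.25
position: [0.592, -0.192, 0.1397]
ee_rot: [2.254, 2.186, 0.001]
force: [0.1, 0.0, -5.9]
width: 0.43
gripper_force: 30.0
```

Call:
jog_arm(moves=[[0,0,0.002,0],[0,0,0.003,0],[0,0,0.003,0]])

```text
clock: 38.62
position: [0.5918, -0.1913, 0.1359]
ee_rot: [2.254, 2.188, 0.0]
force: [-0.3, 0.2, -6.1]
width: 0.432
gripper_force: 30.0
```

Call:
jog_arm(moves=[[0,0,0.001,0],[0,0,0.0015,0]])

```text
clock: 38.88
position: [0.5922, -0.1915, 0.1352]
ee_rot: [2.254, 2.187, 0.002]
force: [-2.4, 2.5, 9.6]
width: 0.432
gripper_force: 30.0
```

Call:
jog_arm(moves=[[0,0,0,0],[0,0,0,0],[0,0,-0.03,0],[0,0,-0.08,0],[0,0,-0.1,0],[-0.02,0,-0.1,-0.16],[-0.04,0,-0.1,-0.34],[-0.06,0,-0.1,-0.52],[-0.08,0,-0.1,-0.7],[-0.09,0,-0.1,-0.88],[-0.1,0,-0.1,-1.06],[-0.1015,0,-0.1,-1.24],[-0.1015,0,-0.1,-1.42],[-0.1015,0,-0.1,-1.57],[-0.1015,0,-0.1,-1.57]], hand=0.06)

```text
clock: 40.75
position: [0.5886, -0.2932, 0.2343]
ee_rot: [0.051, 3.141, 0.0]
force: [0.3, 1.0, -0.5]
width: 0.655
gripper_force: 0.0
```

```bash
cat > dock.py <<'E'
from h import *
import sys
im=arm.get_image("top"); save(im,sys.argv[1]); P=cloud(im); z=P[...,2]
si=arm.get_image("side"); save(si,"s"+sys.argv[1]); S=cloud(si)
for n,I,Q in(("top",im,P),("side",si,S)):
    c=I["color"].astype(int)
    ro=(np.abs(Q[...,0]-.69)<.045)&(Q[...,1]>-.2)&(Q[...,1]<.05)
    m=(ro&(c.min(2)>150)&(np.ptp(c,axis=2)<60)&(np.abs(Q[...,2]-.036)<.012)).astype(np.uint8)
    _,l,st,_=cv2.connectedComponentsWithStats(m); k=1+st[1:,4].argmax(); p=Q[l==k]
    r=cv2.minAreaRect((p[:,:2]*1000).astype(np.float32)); print(n,"paper",np.round(r[0],1),np.round(r[1],1),"mean",p.mean(0).round(4))
    hull=np.zeros_like(m); cv2.fillConvexPoly(hull,cv2.convexHull(np.argwhere(l==k)[:,::-1].astype(np.int32)),1)
    hull=cv2.erode(hull,np.ones((5,5)))
    g=c.sum(2); d=np.where(hull>0,np.clip(np.median(g[hull>0])-g-60,0,None),0)
    if d.sum(): print("  cross px",(d*np.arange(512)).sum()/d.sum(),(d*np.arange(384)[:,None]).sum()/d.sum(),"xy",(d[...,None]*np.nan_to_num(Q)).sum((0,1))/d.sum(),(d>0).sum())
    t=(np.abs(Q[...,0]-.69)<.03)&(np.abs(Q[...,1]+.037)<.03)&(np.abs(Q[...,2]-.144)<.006)&(c.sum(2)<170); q=Q[t]
    if len(q)>5: e=cv2.minEnclosingCircle((q[:,:2]*1000).astype(np.float32)); print("  cap",np.round(e[0],1),round(e[1],1),len(q),q.min(0).round(3),q.max(0).round(3),"mean",q.mean(0).round(4))
    h=(np.abs(Q[...,0]-.589)<.06)&(np.abs(Q[...,2]-.117)<.012)&(Q[...,1]<-.2)&(c[...,0]-c[...,2]>70); q=Q[h]
    if len(q)>20: r=cv2.minAreaRect((q[:,:2]*1000).astype(np.float32)); print("  handle",r[0],r[1])
E
python3 st.py; python3 dock.py d1.png
```

```text
t 40.75 pos [ 0.5886 -0.2932  0.2343] x [-0.999  0.032 -0.   ] y [0.032 0.999 0.   ] j [ 0.16  0.5   0.35  1.51 -0.18  1.16  2.08] F [ 0.29  1.02 -0.46] w 0.0601
[241. 183.] 147 0.155 0.161 [ 0.5977 -0.0215] [0.039 0.038]
[268. 185.] 142 0.154 0.161 [ 0.5946 -0.1055] [0.039 0.037]
[295. 187.] 142 0.155 0.161 [ 0.591  -0.1908] [0.039 0.035]
[106. 199.] 157 0.14 0.147 [0.5377 0.3947] [0.038 0.037]
[137. 205.] 150 0.14 0.146 [0.5219 0.2991] [0.038 0.038]
[133. 234.] 158 0.14 0.146 [0.4354 0.3035] [0.037 0.039]
top paper [ 688.7 -108.5] [79.1 53.6] mean [ 0.6874 -0.1101  0.0351]
  cross px 267.32237442922377 163.3085453359426 xy [ 0.69471635 -0.10751096  0.03509288] 91
  cap [688.7 -34.9] 18.8 96 [ 0.67  -0.053  0.138] [ 0.705 -0.018  0.149] mean [ 0.6889 -0.0346  0.1437]
side paper [ 688.4 -111.5] [80.8 49.6] mean [ 0.6822 -0.1201  0.0358]
  cross px 309.9198419666374 228.22853380158034 xy [ 0.65703624 -0.12964436  0.04829154] 55
  handle (590.27734375, -252.09365844726562) (97.00709533691406, 83.76266479492188)
```

Call:
jog_arm(moves=[[0,0,0.04,0],[0,0,0.08,0],[0,0,0.11,0],[0,0,0.122,0],[0,0,0.122,0],[0,0,0.122,0]])

```text
clock: 41.65
position: [0.5895, -0.2933, 0.1136]
ee_rot: [0.049, 3.139, -0.001]
force: [-0.6, -0.0, -0.1]
width: 0.651
gripper_force: 0.0
```

Call:
jog_arm(moves=[[0,0,0,0],[0,0,0,0],[0,0,0,0],[0,0,0,0],[0,0,0,0]], hand=0.006, newtons=20)

```text
clock: 42.28
position: [0.5886, -0.2928, 0.1122]
ee_rot: [-0.049, -3.141, -0.0]
force: [0.0, 1.9, -0.4]
width: 0.157
gripper_force: 1.3
```

Call:
jog_arm(moves=[[0,0,0,0],[0,0,0,0],[0,0.002,0,0],[0,0.006,0,0],[0,0.011,0,0],[0,0.016,0,0],[0,0.021,0,0],[0,0.026,0,0],[0,0.031,0,0],[0,0.036,0,0],[0,0.041,0,0],[0,0.046,0,0],[0,0.051,0,0],[0,0.056,0,0],[0,0.061,0,0],[0,0.066,0,0],[0,0.07,0,0],[0,0.0725,0,0],[0,0.0735,0,0],[0,0.0735,0,0]])

```text
clock: 44.78
position: [0.5911, -0.219, 0.1122]
ee_rot: [0.048, 3.141, 0.001]
force: [1.7, -1.9, -1.9]
width: 0.147
gripper_force: 20.0
```

```bash
python3 st.py; python3 dock.py d2.png; python3 - <<'E'
import cv2
a=cv2.imread("pics/d2.png")[135:215,210:340]; b=cv2.imread("pics/sd2.png")[160:260,250:370]
a=cv2.resize(a,(780,480),interpolation=2)
b=cv2.resize(b,(720,600),interpolation=2)
cv2.imwrite("pics/a2.png",a); cv2.imwrite("pics/b2.png",b)
E
```

```text
t 44.77 pos [ 0.5911 -0.219   0.1122] x [-1.     0.031 -0.   ] y [0.031 1.    0.   ] j [ 0.06  0.58  0.31  1.72 -0.22  0.88  2.01] F [ 1.67 -1.86 -1.95] w 0.0135
[217. 181.] 150 0.154 0.163 [0.6012 0.0528] [0.038 0.038]
[245. 183.] 146 0.155 0.163 [ 0.5966 -0.0326] [0.036 0.035]
[271. 185.] 98 0.155 0.161 [ 0.5928 -0.1132] [0.036 0.028]
[106. 199.] 157 0.139 0.146 [0.5376 0.3955] [0.038 0.037]
[137. 205.] 149 0.14 0.147 [0.5221 0.2995] [0.039 0.039]
[133. 234.] 157 0.14 0.146 [0.4344 0.3037] [0.04  0.039]
top paper [692.2 -56.7] [34.7 48.5] mean [ 0.6873 -0.0602  0.035 ]
  cap [689.2 -36. ] 18.4 94 [ 0.671 -0.053  0.138] [ 0.706 -0.018  0.15 ] mean [ 0.6888 -0.0356  0.1435]Traceback (most recent call last):
  File "dock.py", line 9, in <module>
    _,l,st,_=cv2.connectedComponentsWithStats(m); k=1+st[1:,4].argmax(); p=Q[l==k]
                                                      ~~~~~~~~~~~~~~~^^
ValueError: attempt to get argmax of an empty sequence
```

View pics/a2.png

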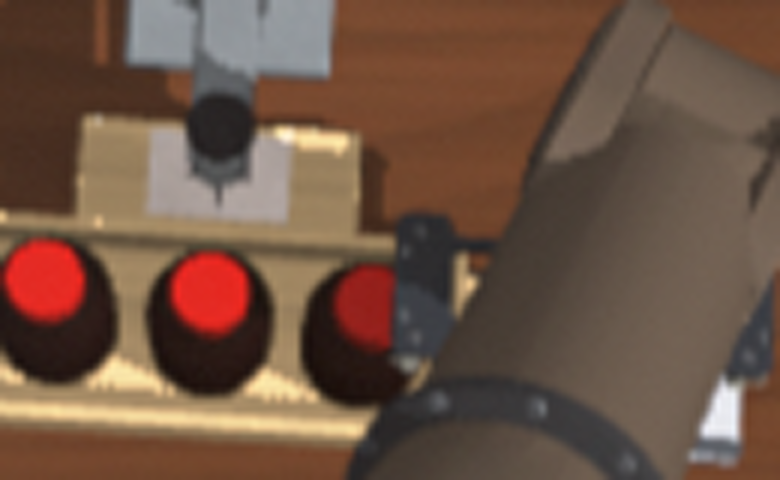

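View pics/b2.png

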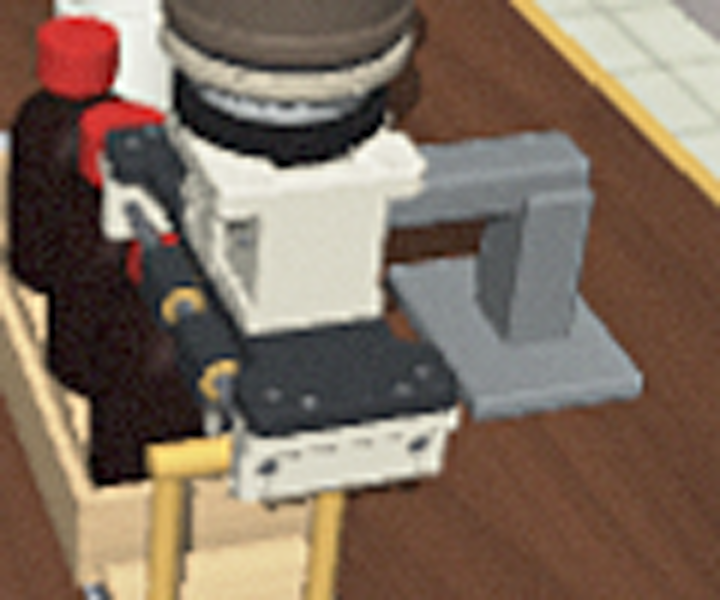

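The slide worked: in the top crop the stamp's tip (about 218,195 in the crop) lines up with the cross's lower arm (219,195), and the paper spans 148–292. I'll check this at sub-pixel level from the unobstructed pictures taken before the slide.

```bash
python3 - <<'E'
from h import *
for n,f in(("top","d1.png"),("side","sd1.png")):
    im=arm.get_image(n); g=cv2.imread("pics/"+f).astype(float)
    K=np.array([[im["fx"],0,im["cx"]],[0,im["fy"],im["cy"]],[0,0,1.]]); D=np.array([im["k1"],0,0,0.])
    rv,tv=np.ravel(im["rvec"]),np.ravel(im["tvec"])
    pr=lambda p:cv2.projectPoints(np.array([p],float),rv,tv,K,D)[0].ravel()
    def back(u,v,z):
        a=cv2.undistortPoints(np.array([[[u,v]]],float),K,D).ravel(); Rm=R.from_rotvec(rv).as_matrix()
        d=Rm.T@np.array([a[0],a[1],1]); c=-Rm.T@tv; return c+d*(z-c[2])/d[2]
    # rectify a plane patch at z=.036 around predicted cross, 0.5 mm pixels (x down = -X)
    def patch(cx,cy,z,h):
        s=np.arange(-h,h+.1,.5)/1000; xx,yy=np.meshgrid(cx+s,cy+s,indexing="ij")
        pp=cv2.projectPoints(np.stack([xx,yy,0*xx+z],-1).reshape(-1,3),rv,tv,K,D)[0].reshape(*xx.shape,2).astype(np.float32)
        return cv2.remap(g.astype(np.float32),pp[...,0],pp[...,1],cv2.INTER_CUBIC).sum(2),s
    p,s=patch(.687,-.1085,.036,20)
    d=np.clip(np.median(p)-p-40,0,None)
    print(n,"cross: y-profile peak",-.1085+(d[:25].sum(0)+d[-25:].sum(0)).argmax()*.0005-.02,"x-profile",.687+(d[:,:25].sum(1)+d[:,-25:].sum(1)).argmax()*.0005-.02,"centroid",.687+(d.sum(1)*s).sum()/d.sum(),-.1085+(d.sum(0)*s).sum()/d.sum())
    p,s=patch(.689,-.036,.144,28)
    # best dark disc of radius 19: template
    X,Y=np.meshgrid(s,s,indexing="ij"); best=None
    for a in np.arange(-.007,.0071,.0005):
        for b in np.arange(-.007,.0071,.0005):
            r=np.hypot(X-a,Y-b); sc=p[(r>.019)&(r<.0225)].mean()-p[r<.0185].mean()
            sc=np.clip(p,0,350)[(r>.0195)&(r<.023)].mean()-np.clip(p,0,350)[r<.0185].mean()
            if best is None or sc>best[0]: best=(sc,.689+a,-.036+b)
    print("  cap disc",best)
E
```

```text
top cross: y-profile peak -0.109 x-profile 0.6895 centroid 0.6923080995814785 -0.11039367342128305
  cap disc (np.float32(104.99926), np.float64(0.689), np.float64(-0.035500000000000004))
side cross: y-profile peak -0.108 x-profile 0.6875 centroid 0.6925454847171584 -0.11165617200206387
  cap disc (np.float32(46.966476), np.float64(0.6914999999999999), np.float64(-0.02900000000000001))
```

Call:
jog_arm(moves=[[0,0,0,0],[0,0,0,0],[0,0,0,0],[0,0,-0.03,0],[0,0,-0.08,0],[0,0,-0.12,0],[0,0,-0.12,0]], hand=0.034)

```text
clock: 45.9
position: [0.5925, -0.2202, 0.2358]
ee_rot: [0.049, 3.135, -0.002]
force: [-0.5, 0.1, -0.1]
width: 0.371
gripper_force: 0.0
```

```bash
python3 st.py; python3 dock.py d3.png; cp pics/d3.png /tmp/; python3 - <<'E'
import cv2
a=cv2.imread("pics/sd3.png"); cv2.imwrite("pics/b3.png",cv2.resize(a[130:290,190:370],(675,600),interpolation=2))
E
```

```text
t 45.9 pos [ 0.5925 -0.2202  0.2358] x [-0.999  0.031 -0.006] y [ 0.031  1.    -0.001] j [ 0.03  0.45  0.35  1.58 -0.17  1.13  1.96] F [-0.48  0.07 -0.09] w 0.034
[217. 181.] 150 0.155 0.163 [0.6012 0.0527] [0.038 0.037]
[245. 183.] 145 0.154 0.163 [ 0.5963 -0.0325] [0.036 0.035]
[272. 185.] 145 0.155 0.162 [ 0.5931 -0.1177] [0.036 0.037]
[106. 199.] 158 0.141 0.147 [0.5379 0.3946] [0.039 0.037]
[137. 205.] 151 0.14 0.147 [0.5217 0.2992] [0.038 0.04 ]
[133. 234.] 157 0.14 0.149 [0.4352 0.3036] [0.037 0.038]
top paper [691.2 -35. ] [52.6 81.6] mean [ 0.6866 -0.0383  0.0351]
  cross px 245.61692940649314 161.42942686056458 xy [ 0.6669503  -0.03293149  0.11732024] 92
  cap [688.6 -35.5] 18.2 94 [ 0.671 -0.053  0.138] [ 0.705 -0.018  0.149] mean [ 0.6889 -0.035   0.1435]
side paper [691.1 -39.1] [81.5 50.9] mean [ 0.6863 -0.0507  0.0358]
  cross px 299.4781109962082 212.46321957945537 xy [ 0.68815428 -0.04083007  0.03633801] 31
  handle (591.0517578125, -221.42149353027344) (10.541496276855469, 82.45523071289062)
```

View pics/b3.png

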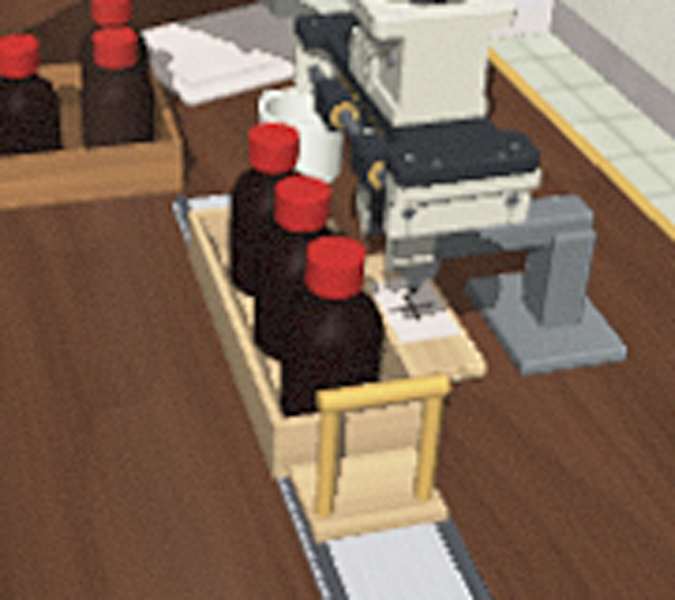

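Everything stands upright. The stamp's tip is around (412,290) in this crop, right at the cross near (417,300). I'll check that numerically in the side picture.

```bash
python3 - <<'E'
from h import *
im=arm.get_image("side"); g=cv2.imread("pics/sd3.png")
K=np.array([[im["fx"],0,im["cx"]],[0,im["fy"],im["cy"]],[0,0,1.]]); D=np.array([im["k1"],0,0,0.])
rv,tv=np.ravel(im["rvec"]),np.ravel(im["tvec"])
c=cv2.resize(g[175:235,270:335],None,fx=9,fy=9,interpolation=cv2.INTER_CUBIC)
for p,col in(((.6885,-.0355,.05),(0,0,255)),((.6885,-.0355,.036),(0,200,0)),((.6885,-.0455,.036),(255,0,0)),((.6885,-.0255,.036),(255,0,0))):
    u,v=cv2.projectPoints(np.array([p]),rv,tv,K,D)[0].ravel(); print(p,u,v)
    cv2.circle(c,(int((u-270+.5)*9),int((v-175+.5)*9)),3,col,-1)
cv2.imwrite("pics/b4.png",c)
E
```

```text
(0.6885, -0.0355, 0.05) 299.2687153540407 207.55572853174763
(0.6885, -0.0355, 0.036) 298.9022046226865 211.50985094221926
(0.6885, -0.0455, 0.036) 300.17338072597397 213.44221243276326
(0.6885, -0.0255, 0.036) 297.65039876712484 209.60710265057162
```

View pics/b4.png

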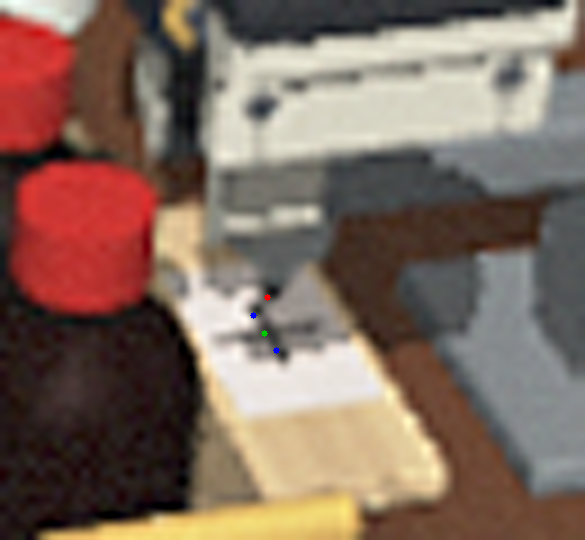

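The overlay shows the cross centre at (268,332) and the tip's end at (272,293), which is directly below it within about 2 mm. I'm going above the stamp cap with the fingers closed.

Call:
jog_arm(moves=[[-0.025,0.05,0,0],[-0.05,0.1,0,0],[-0.075,0.15,0,0],[-0.091,0.1875,0,0],[-0.091,0.1875,0,0],[-0.091,0.1875,0.03,0],[-0.091,0.1875,0.06,0],[-0.091,0.1875,0.066,0],[-0.091,0.1875,0.066,0],[-0.091,0.1875,0.066,0]], hand=0)

```text
clock: 47.35
position: [0.6883, -0.0352, 0.1675]
ee_rot: [0.049, 3.139, -0.0]
force: [-0.9, -0.4, -0.4]
width: 0.006
gripper_force: 0.0
```

```bash
python3 st.py
```

```text
t 47.35 pos [ 0.6883 -0.0352  0.1675] x [-1.     0.031 -0.002] y [ 0.031  1.    -0.   ] j [-0.22  0.6   0.31  1.5  -0.2   1.06  1.68] F [-0.88 -0.38 -0.38] w 0.0005
[272. 185.] 145 0.155 0.161 [ 0.5921 -0.1179] [0.039 0.038]
[106. 199.] 158 0.14 0.147 [0.5375 0.3949] [0.038 0.037]
[137. 205.] 150 0.14 0.148 [0.5219 0.2993] [0.038 0.039]
[133. 234.] 159 0.14 0.149 [0.4353 0.303 ] [0.037 0.039]
```

Call:
jog_arm(moves=[[0,0,0.006,0],[0,0,0.011,0],[0,0,0.015,0],[0,0,0.019,0],[0,0,0.022,0],[0,0,0.024,0],[0,0,0.024,0]])

```text
clock: 48.28
position: [0.6878, -0.0347, 0.143]
ee_rot: [0.048, 3.141, 0.0]
force: [-3.6, 0.1, 9.1]
width: 0.002
gripper_force: 4.7
```

Call:
jog_arm(moves=[[0,0,0.001,0],[0,0,0.002,0],[0,0,0.003,0],[0,0,0.003,0]])

```text
clock: 48.78
position: [0.6879, -0.0347, 0.1413]
ee_rot: [0.048, 3.14, 0.001]
force: [-6.8, 0.9, 17.6]
width: 0.004
gripper_force: 8.9
```

It has bottomed out at 17.6 N. I'm lifting off and moving clear.

Call:
jog_arm(moves=[[0,0,-0.006,0],[0,0,-0.014,0],[0,0,-0.03,0],[0,0,-0.07,0],[0,0,-0.12,0],[0,-0.05,-0.12,0],[0.05,-0.1,-0.12,0],[0.1,-0.15,-0.12,0],[0.15,-0.2,-0.12,0],[0.17,-0.25,-0.12,0],[0.17,-0.25,-0.12,0],[0.17,-0.25,-0.12,0]])

```text
clock: 50.28
position: [0.5096, -0.2803, 0.2596]
ee_rot: [0.052, 3.141, -0.0]
force: [0.6, 0.4, -0.5]
width: 0.006
gripper_force: 0.0
```

```bash
python3 st.py; python3 dock.py d5.png; python3 - <<'E'
import cv2
a=cv2.imread("pics/d5.png"); cv2.imwrite("pics/a5.png",cv2.resize(a[120:260,80:400],(800,350),interpolation=2))
E
```

```text
t 50.27 pos [ 0.5096 -0.2803  0.2596] x [-0.999  0.033 -0.   ] y [ 0.033  0.999 -0.   ] j [ 0.13  0.35  0.39  1.68 -0.15  1.14  2.09] F [ 0.56  0.44 -0.49] w 0.0005
[217. 181.] 148 0.154 0.162 [0.6015 0.0526] [0.039 0.037]
[245. 183.] 124 0.155 0.164 [ 0.5966 -0.0325] [0.035 0.035]
[272. 185.] 121 0.155 0.161 [ 0.5927 -0.1178] [0.036 0.037]
[106. 199.] 156 0.139 0.148 [0.5376 0.3951] [0.038 0.039]
[137. 205.] 150 0.14 0.147 [0.5217 0.2985] [0.038 0.04 ]
[133. 234.] 159 0.14 0.146 [0.4341 0.3037] [0.04  0.039]
top paper [692.5 -57. ] [48.8 37.4] mean [ 0.6895 -0.0607  0.0352]
  cross px 251.0 165.0 xy [ 0.687868   -0.05197048  0.03147706] 1
  cap [688.9 -35.6] 17.9 85 [ 0.671 -0.053  0.139] [ 0.705 -0.018  0.15 ] mean [ 0.6883 -0.035   0.1434]
  handle (600.2481079101562, -219.41346740722656) (13.591902732849121, 63.27377700805664)
side paper [708.8 -63.1] [40.2 17.4] mean [ 0.7062 -0.0669  0.0358]
  cap [702.2 -42.9] 7.7 10 [ 0.698 -0.05   0.139] [ 0.706 -0.036  0.145] mean [ 0.7013 -0.0451  0.1426]
  handle (591.4680786132812, -222.25357055664062) (83.18606567382812, 10.704221725463867)
```

View pics/a5.png

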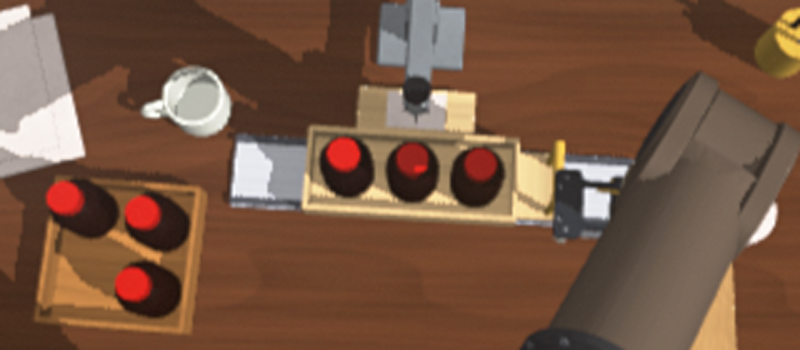

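The top view shows three bottles in the tray and three in the crate, all upright. The docket is under the stamp, the cap is back up and the arm is clear, so I'm handing it in.

```bash
python3 -c "
from cell import arm
print(arm.sign_off())"
```

```text
the job is handed in; nothing more can be done
None
```

The job is handed in: the three full bottles stand in the tray, the three empties are in the crate, the docket's cross is under the stamp's tip to within about 2 mm, and the cap was pressed fully down once.

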